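# Clip the divider into the parts bin

### The arm

A 7-joint arm with a two-finger parallel gripper is mounted at the origin on the work surface. World frame = base frame: x ahead of the robot, y to its left, z up, the work surface at z = 0. Lengths are in mm, angles in rad, forces in N, time in s.
With the tool pointing down it reaches from about 400 to 900 mm from the base axis. Payload 5.6 kg.
Tool frame: the origin (TCP) lies midway between the tips of the shut fingers; the grasp point (between the pads) lies 19 mm behind it; z points along the fingers, y is the line along which they close (so a half turn about z gives the same grasp; the last joint's range is limited). The gripper opens to 92 mm and grips with 3 to 60 N. Pads are 20 mm wide; open, the fingers measure 128 mm over their backs; the gripper's body (75 mm by 189 mm) begins 69 mm behind the grasp point.
Start: joints at [-1.18, 0.468, -0.012, 1.603, 0.006, 1.071, -0.056], TCP at [273.249, 589.783, 214.592] pointing down, gripper open.
Joint ranges: [-2.53, 2.53], [-0.31, 2.02], [-1.57, 1.55], [0.28, 2.44], [-1.29, 4.43], [0.15, 1.84], [-2.92, 2.92]. Speed limits (rad/s): [2.57, 2.57, 3.14, 3.14, 3.14, 3.14, 3.14].

### API

Orientations are given as a rotation vector (axis times angle).
In Python, from cell import robot, grip, kin, viewer gives the robot as it stands. Calls block until the motion is done:
- robot.movep(position, orientation): joint-space move of the TCP to a pose.
- robot.servo_line(position, feed=150, rotation=None): straight line of the TCP; rotation=None keeps the orientation; feed is the mean speed in mm/s.
- robot.goto_joints(angles): joint-space move.
- grip(opening, newtons=None): opening from 0.0 (shut) to 1.0 (fully open); newtons is the grip in N (None keeps the last); returns when the fingers have stopped.
- robot.hold(seconds).
- kin.ik(position, orientation): joint angles nearest the present ones, or None.
- robot.observe(): the state.
- viewer.read_camera(name): name is "scene" or "side" or "wrist"; returns the picture (400x640x3 uint8, red, green, blue); there is no depth.
- viewer.camera_info(name): a dict with "camera_matrix" (3x3 intrinsics, pixels), "R" (3x3) and "t" (3): a world point X has camera coordinates R X + t. Camera axes: x right, y down, z forward; pixel columns grow to the right and rows downward; lengths in mm; the calibration is good to about 2 mm. A picture is of the moment at which its call begins: read the wrist's pose just before it. camera_info takes no time and is no camera call; for the wrist camera it gives the pose at the moment of the call.
A pose or a line that the arm cannot do raises robot.IKError and nothing moves.
- robot.job_done(): hands the job in; it is judged then, once.
Trained networks look in the newest picture that a camera, given by its name, has taken for a name from the list of things; names that differ only in an ending like _2 or _b are one class to them, and where a whole thing is asked for, a point or a joint stands for the part that bears it (a point fixed in the world has none). Each returns a list of dicts, best first, with "confidence" (0 to 1); they miss things now and then, are a little off and sometimes report something else, mostly with a low value. They report only what shows in the picture. A call takes as long as a camera call. They do not tell look-alikes from the thing itself.
- viewer.silhouettes(name, camera): "mask" (400x640 bool, what is visible of it).
- viewer.pinpoint(name, camera): "at" ([x, y, z] in mm, in the coordinates of the camera as it stood for that picture, good to about 4 mm: a listed point, or the origin of a listed thing).
The state is a dict: "t": time; "joints": joint angles; "joint_velocities": joint speeds; "joint_torque": joint torques, N m; "tcp_pos": TCP position; "tcp_rot": TCP orientation; "contact_force": force on the tool from outside, world axes, zero at the start; "wrist_torque": the same for the moment, N m; "grip_width": opening from 0.0 (shut) to 1.0 (fully open); "grip_force": force on a finger pad.
Only numpy, scipy, OpenCV 4.12 (cv2) and the standard library are available. Lean on these libraries where they do the work, as an engineer would, in place of code of your own. Each camera call takes 0.05 s, during which the arm holds its last target. There are 200 camera calls.

### The job

Take the yellow divider plate out of its wooden rack, slide its two ears down into the clip-lined slots of the blue parts bin, and press it gently home until it sits flat and fully down at the bottom; then let go. The metal slot frame may stand off the middle of the bin, so find the slots first, do not force or ram the plate, and leave the carton, the coupling and the tape roll where they are.

Things in the scene. Friction and masses are not known exactly. Their poses are not given: they have to be found in the camera images.
- divider: Yellow aluminium plate, 0.13 to 0.25 kg, standing in the rack (leans at most 4 degrees). Origin: middle of its lower edge; z up, y along its width, x through its thickness; both faces alike, either way round will do. Panel 6 mm thick (x), 100 wide (y), 70 high (z). On each end an ear, 6 thick, reaches out to y = +-59 between z = 10 and 50.
- tab (a point): Centre of the top of the divider's black grip tab, 108 mm above its lower edge; axes as the divider's. The tab is 12 thick (x), 40 wide (y) and stands 38 above the panel: grip it from above, across x.
- rack: Low wooden stand, fixed. Origin: centre of its underside, axes as the divider's at the start. Base 100 (x) x 110 (y) x 8 mm high; on it two ribs, 12 thick and 90 long, top at z = 43, leave a 9 wide slot along y at x = 0 in which the divider stands on the base.
- bin: Blue open parts bin, fixed to the bench. Origin: centre of its underside. Outside 170 mm (x) by 145 over the rims (y); back wall at +x and side walls 80 high, front wall at -x 45 high. Grey pipe sleeves, fixed, tops at 45, stand at x = 56 to 78. Inside 123 wide. All contacts between divider and bin (with frame and clips), added up, over 60 N do damage; the clips' own squeeze is up to 25 of it.
- seat (a point): Point 8 mm above the bin's underside, mid bin; axes as the bin's. The slot frame (bright metal: 3 thick base plate, top at this height, and a slot at each end) stands up to 18 either way from here along x: where is NOT measured; see or feel it. It is tight, straight and centred in y. Home: divider's lower edge flat on the base plate, width along y, either way round, ears in the slots.
- slot_left (a point): 90 mm above seat, y = +57: where the +y slot's mouth is if the frame stands mid bin. A slot has two upright posts, y = 53 to 61.5, tops 90 above seat, 45 apart across x (frame centre +-22.5), so the ears can always enter at seat x = 0; below 62 they close to 16 apart. Wall at y = 61.5 (2.5 beyond the ear's end). Sideways, an ear meets a post when 19.5 off the frame's centre.
- slot_right (a point): The like point of the -y slot, y = -57 mm. In each slot, 2 steel spring clips face each other across x: 2 apart from 14 to 48 above seat, flaring to about 7 apart at 61, so the ears must be within about 2 of the frame's centre to enter. Up to 20 N of push to enter (plate 43 above home), then 5 to 12 N of drag, varying, all the way; left part-way it stays. At the bottom the push rises sharply.
- carton: Bystander: cardboard carton with a red band, 70 x 110 x 50 mm high. Origin: centre of its underside.
- coupling: Bystander: grey pipe coupling standing on end, 50 mm diameter, 45 high. Origin: centre of its underside.
- tape: Bystander: black tape roll lying flat, 100 mm diameter, 24 high. Origin: centre of its underside.
Mind the look-alikes: they are no part of the job. What is shaped like the rack but orange or purple is not meant.

How it is judged:
By the outcome, as a careful person would: the job done as asked, in the order asked, and still so for the second after the job is handed in, with the robot touching nothing.
It also fails if it takes over 58 s, if anything falls off the work surface, if the arm or the gripper's body presses on something with over 40 N, if the wrist force passes 120 N, or if a joint passes its speed limit or range.

## Working session

There is one attempt and no reset: what is moved stays moved. The work goes in short steps, each a Python script; the robot and the scene stay as the last script left them, time stands still between calls to the robot, and variables do not carry over. Pictures are saved under pics/ and viewed, at most 10 in all, crops included, and the job is handed in when it is done.

```bash
ls; mkdir -p pics
cat > h.py <<'E'
import numpy as np, cv2
from cell import robot, grip, kin, viewer
from scipy.spatial.transform import Rotation as Rt
def w(cam,p,info=None):
    i=info or viewer.camera_info(cam); return np.array(i["R"]).T@(np.array(p)-np.array(i["t"]))
def save(cam,name):
    im=viewer.read_camera(cam); cv2.imwrite(f"pics/{name}.png",im[:,:,::-1]); return im
def proj(cam,X,info=None):
    i=info or viewer.camera_info(cam); c=np.array(i["R"])@np.array(X,float)+np.array(i["t"]); p=np.array(i["camera_matrix"])@c; return p[:2]/p[2]
E
python3 - <<'E'
from h import *
np.set_printoptions(precision=1,suppress=True)
a=save("scene","scene0");
L=["divider","tab","rack","bin","seat","slot_left","slot_right","carton","coupling","tape"]
for cam in ["scene","side"]:
    if cam=="side": b=save("side","side0")
    for n in L:
        for d in viewer.pinpoint(n,cam)[:3]:
            X=w(cam,d["at"]); print(cam,n,round(d["confidence"],2),X,proj(cam,X))
cv2.imwrite("pics/both.png",cv2.resize(np.vstack([a,b])[:,:,::-1],(480,600)))
print(robot.observe()["t"],robot.observe()["tcp_rot"])
E
```

```text
pics
scene divider 0.77 [524.7 176.9   5.9] [367.9 263.6]
scene tab 0.95 [521.3 172.1 117.1] [372.2 239.2]
scene rack 0.94 [363.4  38.8   2.1] [375.3 191.7]
scene rack 0.69 [516.6 170.2   1.7] [368.2 260.4]
scene rack 0.6 [324.2 223.6  -2.1] [438.  230.3]
scene bin 0.59 [ 516.3 -205.5   -0.7] [273.6 166.5]
scene bin 0.59 [ 726.2 -108.4   -1. ] [229.7 233.3]
scene seat 0.66 [ 514.8 -208.8   10.6] [272.9 163. ]
scene slot_left 0.91 [ 538.2 -156.5  100.5] [274.6 157.8]
scene slot_left 0.39 [518.3 176.  115.9] [374.4 239.9]
scene slot_right 0.7 [ 490.5 -259.6   97.3] [265.6 126.3]
scene carton 0.95 [ 728.8 -108.4   -0.4] [228.8 233.8]
scene coupling 0.58 [606.5   2.6  -3.6] [295.1 236.1]
scene tape 0.91 [733.4 179.3   0.7] [300.1 321.9]
side divider 0.58 [520.9 180.3  13.1] [304.1 198.8]
side divider 0.29 [517. 176.   3.] [303.1 203.1]
side tab 0.61 [525.9 180.6 115.2] [304.7 163.7]
side rack 0.83 [362.6  36.1  -1.9] [246.2 245.4]
side rack 0.79 [550.7 344.   -3.1] [304.8 174.5]
side seat 0.86 [ 515.  -207.6    3.6] [338.2 315.5]
side slot_left 0.58 [ 538.4 -153.3   99.6] [344.2 252.5]
side slot_right 0.64 [ 491.8 -259.5   97. ] [332.6 302.2]
side slot_right 0.29 [ 538.6 -153.2  101.7] [344.3 251.5]
side carton 0.73 [ 730.1 -110.    -1. ] [426.  263.5]
side carton 0.28 [ 512.5 -206.6   -2.1] [336.7 317.5]
side coupling 0.83 [603.3   6.8   3.1] [352.5 236.9]
side tape 0.63 [732.1 179.    0.3] [380.2 193.9]
1.1 [0.7 3.1 0. ]
```

View pics/scene0.png

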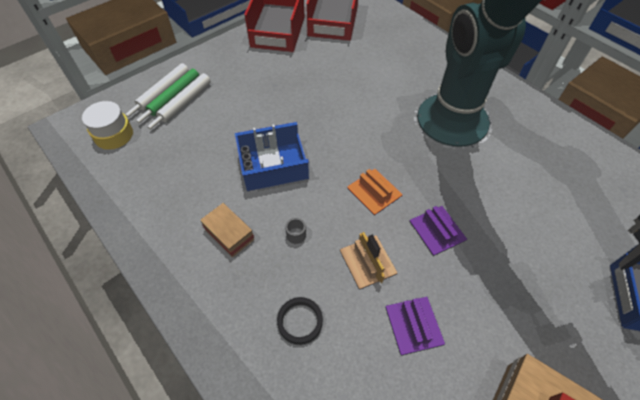

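View pics/side0.png

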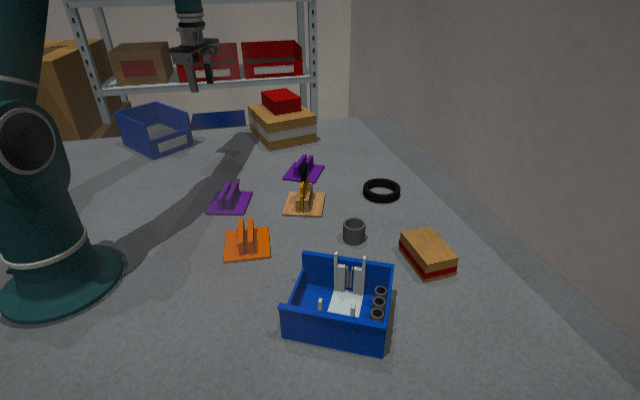

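The rack-shaped candidates in the scene picture are orange (375,192), purple (438,230), purple (415,322) and natural wood (368,260). Only the wooden one fits, because it holds the yellow plate with its black tab at (372,240). I'll confirm that with a crop while moving above it for a wrist view, and also above the bin at (272,160).

Run:
```python
from h import *
np.set_printoptions(precision=2,suppress=True)
im=cv2.imread("pics/scene0.png")[220:300,320:420]
o=robot.observe(); i=viewer.camera_info("wrist")
T=Rt.from_rotvec(o["tcp_rot"]).as_matrix(); C=-np.array(i["R"]).T@np.array(i["t"])
print("cam in tcp",T.T@(C-o["tcp_pos"]),"axes\n",T.T@np.array(i["R"]).T, "K",i["camera_matrix"])
dn=np.array([np.pi,0,0])
off=T.T@(C-o["tcp_pos"])
def over(p,h,yaw):
    R=Rt.from_euler("z",yaw)*Rt.from_rotvec(dn); 
    q=R.apply(off); return np.array([p[0]-q[0],p[1]-q[1],h]),R.as_rotvec()
res=[]
for nm,p,h,ys in [("div",(521,175),300,0),("bin",(515,-207),330,0)]:
    for y in (-0.42,np.pi/2-.42,-np.pi/2-.42,0.4,1.57):
        pos,rv=over(p,h,y)
        if kin.ik(pos,rv) is not None: break
    print(nm,y,pos); robot.movep(pos,rv); robot.hold(.2)
    np.save(nm+"_info.npy",viewer.camera_info("wrist"),allow_pickle=True)
    inf=viewer.camera_info("wrist"); res.append(save("wrist","w_"+nm))
    for n in (["tab","divider","rack"] if nm=="div" else ["seat","slot_left","slot_right","bin"]):
        for d in viewer.pinpoint(n,"wrist")[:2]:
            X=w("wrist",d["at"],inf); print(n,round(d["confidence"],2),X,proj("wrist",X,inf))
    print(robot.observe()["t"])
cv2.imwrite("pics/crop.png",cv2.resize(im,(600,480),interpolation=2))
```

```text
cam in tcp [  78.69   -0.23 -170.59] axes
 [[-0.   -0.96 -0.28]
 [ 1.   -0.   -0.  ]
 [-0.   -0.28  0.96]] K [[348.97   0.   316.11]
 [  0.   348.97 199.82]
 [  0.     0.     1.  ]]
div -0.42 [449.05 206.88 300.  ]
tab 0.92 [517.75 177.56 118.03] [314.98 102.14]
divider 0.59 [518.8  181.33  12.17] [312.16 102.  ]
rack 0.91 [324.27 221.58  -3.71] [341.76 239.76]
rack 0.88 [364.    35.11  -1.93] [456.14 164.01]
3.5167
bin -0.42 [ 443.05 -175.12  330.  ]
seat 0.73 [ 514.36 -210.67    8.38] [319.22  97.71]
slot_left 0.85 [ 543.59 -154.47   97.68] [262.69  93.7 ]
slot_right 0.89 [ 489.37 -256.65   98.14] [366.94 101.22]
bin 0.61 [ 511.05 -207.67    4.09] [318.16 100.96]
5.3917
```

View pics/crop.png

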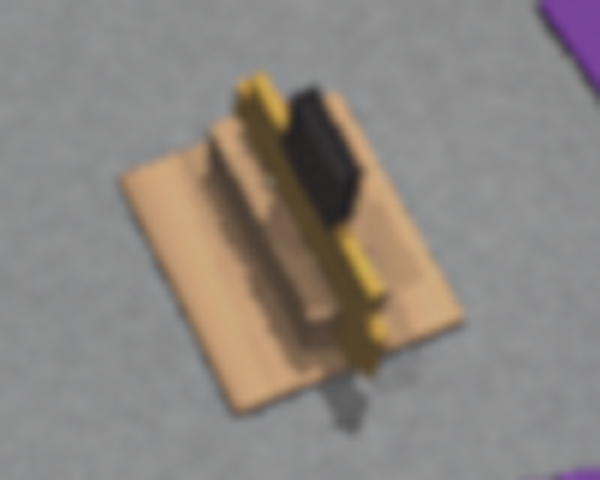

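View pics/w_div.png

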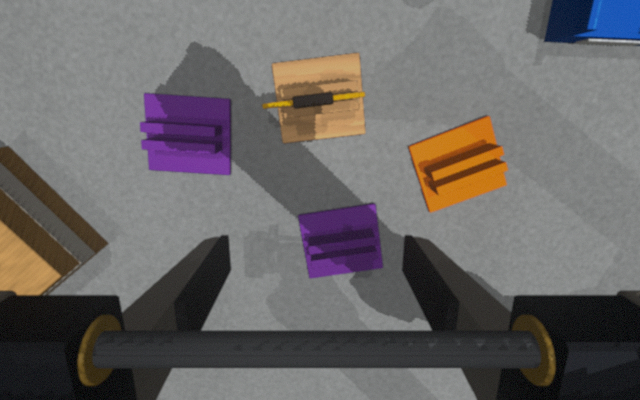

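View pics/w_bin.png

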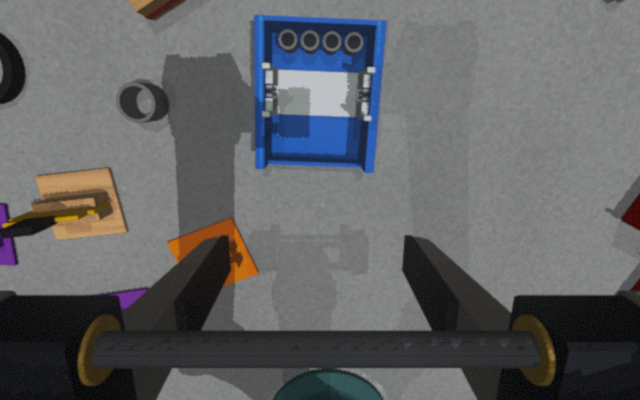

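```bash
cat >> h.py <<'E'
def bp(uv,z,i):
    """pixel -> world point on plane z"""
    R=np.array(i["R"]);C=-R.T@np.array(i["t"]); d=R.T@np.linalg.inv(i["camera_matrix"])@np.array([uv[0],uv[1],1.]); return C+d*(z-C[2])/d[2]
E
python3 - <<'E'
from h import *
np.set_printoptions(precision=2,suppress=True)
i=np.load("div_info.npy",allow_pickle=True).item()
im=cv2.imread("pics/w_div.png"); hsv=cv2.cvtColor(im,cv2.COLOR_BGR2HSV)
sub=np.zeros(im.shape[:2],bool); sub[80:120,255:375]=1
Y=sub&(hsv[...,0]>18)&(hsv[...,0]<32)&(hsv[...,1]>170)
B=sub&(hsv[...,2]<60)&(np.abs(np.arange(640)-313)<28)[None,:]
for n,m,z in (("yellow",Y,65),("tab",B,116)):
    v,u=np.nonzero(m); P=np.array([bp((a,b),z,i)[:2] for a,b in zip(u,v)])
    c=P.mean(0); U,S,V=np.linalg.svd(P-c); d=V[0]; e=(P-c)@d
    r=cv2.minAreaRect(P.astype(np.float32))
    print(n,len(u),u.min(),u.max(),v.min(),v.max(),c,"yaw",np.degrees(np.arctan2(d[1],d[0])),e.min(),e.max(),r)
# bin 
b=cv2.imread("pics/w_bin.png")[0:180,240:400]; cv2.imwrite("pics/bincrop.png",cv2.resize(b,None,fx=3.33,fy=3.33,interpolation=2))
E
```

```text
yellow 324 263 363 92 107 [519.69 175.6 ] yaw 72.3847633039582 -52.732640578862394 60.078401728087684 ((520.7806396484375, 179.107666015625), (112.81006622314453, 6.3153839111328125), 72.36864471435547)
tab 424 293 332 93 107 [520.68 179.21] yaw 72.72997741145508 -19.085058684912553 18.63717199379159 ((520.5145874023438, 179.0228729248047), (37.78141784667969, 10.58336067199707), 72.0793228149414)
```

View pics/bincrop.png

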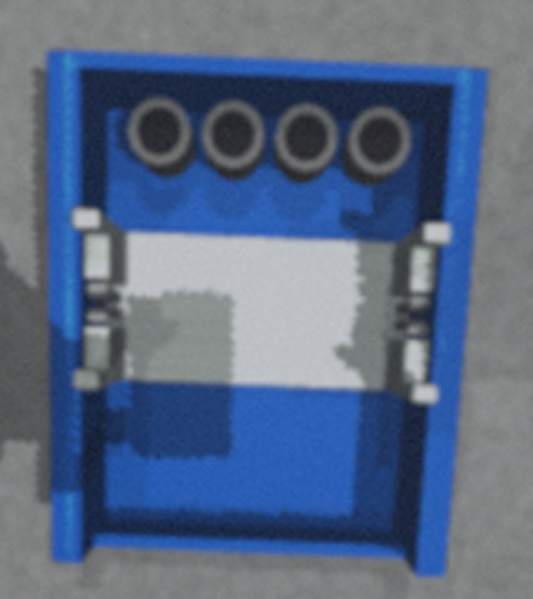

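The crop shows the yellow plate with its black tab in the wooden rack, so that is the one meant. In the bin crop the four white post tops are at (87,217), (87,379), (436,232) and (425,393). Next I'll compute the frame pose and grasp the plate.

```bash
cat > go1.py <<'E'
from h import *
np.set_printoptions(precision=2,suppress=True)
i=np.load("bin_info.npy",allow_pickle=True).item()
f=lambda x,y,z: bp((240+x/3.33-.35,y/3.33-.35),z,i)[:2]
LB,LF,RB,RF=[f(*p,98) for p in ((87,217),(87,379),(436,232),(425,393))]
c=np.mean([LB,LF,RB,RF],0); xd=(LB-LF)+(RB-RF); yd=(LB-RB)+(LF-RF)
print("frame",c,"yaw by x",np.degrees(np.arctan2(xd[1],xd[0])),"by y",np.degrees(np.arctan2(-yd[0],yd[1])),np.linalg.norm(LB-LF),np.linalg.norm(RB-RF),np.linalg.norm(LB-RB))
A,B,C,D=[f(*p,80) for p in ((50,52),(487,68),(443,573),(52,560))]
print("rim",(A+B+C+D)/4,np.degrees(np.arctan2(*((A-D)+(B-C))[::-1])),np.linalg.norm(A-B),np.linalg.norm(A-D))
o=robot.observe()
def rv(deg): return (Rt.from_euler("z",deg,degrees=True)*Rt.from_rotvec([np.pi,0,0])).as_rotvec()
for s in (0,180):
    y=72.3-s
    print(s,kin.ik([520.6,179.1,79.5],rv(y)),kin.ik([520.6,179.1,225],rv(y)),kin.ik([c[0],c[1],85],rv(66-s)),kin.ik([c[0],c[1],225],rv(66-s)))
E
python3 go1.py
```

```text
frame [ 520.87 -210.52] yaw by x -25.979263819321577 by y -26.298169437578505 51.07297560510398 51.07960723628795 113.47071614245844
rim [ 514.94 -207.5 ] -26.42916793924845 143.14787874230825 168.4613108643806
0 [-0.97  0.58  0.76  1.99 -0.56  0.79 -0.2 ] [-1.21  0.43  1.06  1.89 -0.43  1.07 -0.28] [-0.17  0.56  0.64  1.95 -0.46  0.78  0.32] [-0.32  0.38  0.82  1.85 -0.32  1.05  0.21]
180 [ 0.5   1.01 -1.33  1.89  1.08  1.2   1.6 ] [ 0.53  0.68 -1.31  1.78  0.7   1.24  1.85] [-0.55  0.96  1.33  1.97 -1.06  1.15 -2.33] [-0.64  0.77  1.48  1.87 -0.8   1.3  -2.48]
```

```bash
cat >> h.py <<'E'
np.set_printoptions(precision=2,suppress=True)
def rv(deg): return (Rt.from_euler("z",deg,degrees=True)*Rt.from_rotvec([np.pi,0,0])).as_rotvec()
def st(m=""):
    o=robot.observe(); print(m,round(o["t"],2),o["tcp_pos"],"F",o["contact_force"],"M",o["wrist_torque"],"g",round(o["grip_width"],3),o["grip_force"]); return o
E
python3 - <<'E'
from h import *
grip(0.6)
robot.movep([520.6,179.1,160],rv(72.3))
robot.servo_line([520.6,179.1,79.5],feed=100); st("down")
grip(0.0,45); st("grip"); save("wrist","gripped")
robot.servo_line([520.6,179.1,90],feed=40); robot.hold(.2); st("lift10")
robot.servo_line([520.6,179.1,225],feed=150)
robot.movep([520.9,-210.5,225],rv(63.8)); robot.hold(.3); st("over bin")
save("scene","s_over"); a=save("wrist","w_over")
save("side","side_over")
im=np.vstack([cv2.imread("pics/w_over.png")[:,:],cv2.imread("pics/side_over.png")[100:400]]); cv2.imwrite("pics/over.png",cv2.resize(im,(548,600)))
E
```

```text
down 8.53 [521.1  179.06  79.94] F [ 0.   -0.32  0.66] M [ 0.01  0.11 -0.07] g 0.599 0.0
grip 9.25 [520.59 179.17  79.54] F [0.65 0.08 0.79] M [-0.08  0.19  0.09] g 0.126 44.99293863773346
lift10 9.91 [520.41 179.09  89.85] F [ 0.19  0.17 -2.52] M [-0.11  0.09  0.01] g 0.127 44.991082549095154
over bin 12.71 [ 521.26 -209.71  224.98] F [ 0.73  0.16 -2.35] M [-0.09  0.12  0.  ] g 0.13 44.9910432100296
```

View pics/over.png

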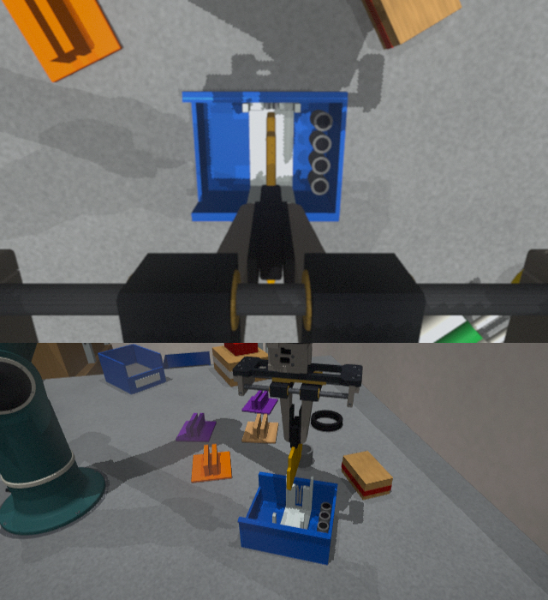

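The plate is held upright. In the wrist view it hangs between the white posts, centred on the bright base plate around (272,150). Now I'll lower it into the wide mouth and feel along x and y.

```bash
cat >> h.py <<'E'
a=np.radians(-26.2); XD=np.array([np.cos(a),np.sin(a),0]); YD=np.array([-np.sin(a),np.cos(a),0]); Z=np.array([0,0,1.])
E
python3 - <<'E'
from h import *
c=np.array([520.9,-210.5,0])
robot.servo_line(c+Z*185,feed=100); robot.hold(.2)
F0=np.array(robot.observe()["contact_force"])
for z in (165,155,147,140):
    robot.servo_line(c+Z*z,feed=60); o=robot.observe(); dF=o["contact_force"]-F0
    if abs(dF).max()>6: st("STOP"); raise SystemExit
robot.hold(.3); o=st("in mouth"); F0=np.array(o["contact_force"]); M0=np.array(o["wrist_torque"])
def feel(d,start,lim,thr=2.5):
    base=c+Z*140
    if start: robot.servo_line(base+d*start,feed=60); robot.hold(.1)
    s=start
    while s<lim:
        s+=.7; robot.servo_line(base+d*s,feed=12); o=robot.observe(); f=(np.array(o["contact_force"])-F0)@d
        if f<-thr:break
    r=(np.array(o["tcp_pos"])-c)@d
    print("hit",s,r,"f",f,"M",np.array(o["wrist_torque"])-M0,o["t"]); robot.servo_line(base,feed=80); robot.hold(.1); return r
p=feel(XD,14,26); m=feel(-XD,14,26); print("x centre",(p-m)/2)
E
```

```text
in mouth 15.26 [ 521.   -210.52  140.14] F [ 0.27  0.11 -1.27] M [-0.02  0.09  0.  ] g 0.129 44.99097526073456
hit 20.999999999999993 20.098961792868312 f -3.7194914402682895 M [ 0.51  1.08 -0.03] 18.2417
hit 20.299999999999994 19.358049163805426 f -4.187760863906382 M [-0.52 -1.08  0.  ] 21.4833
x centre 0.37045631453144345
```

Run:
```python
from h import *
c=np.array([520.9,-210.5,0])+XD*.37
robot.servo_line(c+Z*140,feed=40); robot.hold(.2); o=st(); F0=np.array(o["contact_force"])
r=[]
for d in (YD,-YD):
    s=0
    while s<4.5:
        s+=.6; robot.servo_line(c+Z*140+d*s,feed=12); o=robot.observe(); f=(np.array(o["contact_force"])-F0)@d
        if f<-2.5: break
    r.append((np.array(o["tcp_pos"])-c)@d); print("y hit",s,r[-1],f); robot.servo_line(c+Z*140,feed=40)
yc=(r[0]-r[1])/2; c=c+YD*yc; print("yc",yc)
robot.servo_line(c+Z*140,feed=40); robot.servo_line(c+Z*126,feed=40); robot.hold(.2); o=st("at flare")
z=126; L=[]
while z>100:
    z-=1; robot.servo_line(c+Z*z,feed=20); o=robot.observe(); f=np.array(o["contact_force"])-F0
    L.append((z,round(o["tcp_pos"][2],1),round(f@XD,1),round(f@YD,1),round(f[2],1)))
    if f[2]>23 or np.hypot(f[0],f[1])>8: print("STOP"); break
print(L); np.save("c.npy",np.vstack([c,F0])); st("end")
```

```text
22.43 [ 521.22 -210.54  140.02] F [ 0.2  -0.02 -1.53] M [-0.07  0.07 -0.06] g 0.128 44.99107003211975
y hit 4.2 3.436958843794044 -3.47888870085744
y hit 3.0 2.3940202626745752 -2.659207690728577
yc 0.5214692905597345
at flare 26.89 [ 521.4  -210.19  125.92] F [ 0.58  0.   -3.64] M [-0.2 -0.1  0. ] g 0.13 44.98779594898224
[(125, np.float64(125.3), np.float64(0.2), np.float64(-0.0), np.float64(2.9)), (124, np.float64(124.3), np.float64(-1.3), np.float64(0.4), np.float64(5.1)), (123, np.float64(123.2), np.float64(-1.7), np.float64(-1.0), np.float64(6.1)), (122, np.float64(122.1), np.float64(-1.1), np.float64(-0.3), np.float64(6.2)), (121, np.float64(121.1), np.float64(-1.3), np.float64(-0.1), np.float64(7.0)), (120, np.float64(120.2), np.float64(-1.8), np.float64(-1.0), np.float64(7.0)), (119, np.float64(119.2), np.float64(-0.8), np.float64(0.5), np.float64(7.8)), (118, np.float64(118.3), np.float64(-1.1), np.float64(-0.2), np.float64(8.6)), (117, np.float64(117.3), np.float64(-1.3), np.float64(0.8), np.float64(7.9)), (116, np.float64(115.8), np.float64(0.5), np.float64(0.3), np.float
[... 670 characters left out ...]
(0.3), np.float64(-1.6), np.float64(6.7)), (106, np.float64(106.1), np.float64(-0.8), np.float64(-0.5), np.float64(6.7)), (105, np.float64(105.1), np.float64(-0.5), np.float64(-0.6), np.float64(6.7)), (104, np.float64(104.1), np.float64(-1.1), np.float64(-0.5), np.float64(6.1)), (103, np.float64(103.1), np.float64(-0.8), np.float64(-0.2), np.float64(5.7)), (102, np.float64(102.1), np.float64(-0.3), np.float64(0.1), np.float64(6.5)), (101, np.float64(101.1), np.float64(-1.9), np.float64(-0.1), np.float64(6.2)), (100, np.float64(100.1), np.float64(0.1), np.float64(-0.0), np.float64(7.0))]
end 33.39 [ 521.51 -210.37  100.11] F [ 0.3  -0.12  5.49] M [-0.02  0.26 -0.03] g 0.128 44.996302127838135
```

Run:
```python
from h import *
c,F0=np.load("c.npy"); z=100; L=[]
while z>74:
    z-=2 if z>86 else .5; robot.servo_line(c+Z*z,feed=20); o=robot.observe(); f=np.array(o["contact_force"])-F0
    L.append((z,float(round(o["tcp_pos"][2],1)),float(round(f@XD,1)),float(round(f[2],1))))
    if f[2]>19 or np.hypot(f[0],f[1])>8: print("STOP"); break
print(L); st("end")
save("wrist","w_home"); s=save("side","side_home"); save("scene","sc_home")
a=cv2.imread("pics/side_home.png")[220:360,250:430]; cv2.imwrite("pics/home.png",cv2.resize(a,None,fx=4,fy=4,interpolation=2))
```

```text
STOP
[(98, 98.0, -0.1, 6.0), (96, 95.9, 0.0, 6.2), (94, 94.0, 0.5, 4.9), (92, 91.9, 0.3, 4.4), (90, 89.9, 0.0, 4.5), (88, 87.9, -0.0, 5.6), (86, 86.0, -0.2, 4.9), (85.5, 85.7, -0.4, 6.5), (85.0, 85.2, -1.1, 6.5), (84.5, 84.7, -0.5, 7.0), (84.0, 84.2, -0.9, 7.6), (83.5, 83.7, 0.2, 6.3), (83.0, 83.2, -0.1, 6.5), (82.5, 82.7, -0.2, 7.0), (82.0, 82.2, -0.6, 7.8), (81.5, 81.7, -0.2, 6.8), (81.0, 81.2, -0.2, 7.1), (80.5, 80.7, -0.3, 7.5), (80.0, 80.2, 0.2, 8.3), (79.5, 79.7, -1.0, 7.7), (79.0, 79.5, -1.8, 10.4), (78.5, 79.5, -2.2, 14.5), (78.0, 79.4, -4.0, 19.3)]
end 39.14 [ 521.78 -210.26   79.45] F [-2.49  3.55 17.78] M [ 0.42  1.13 -0.01] g 0.131 45.00501573085785
```

View pics/home.png

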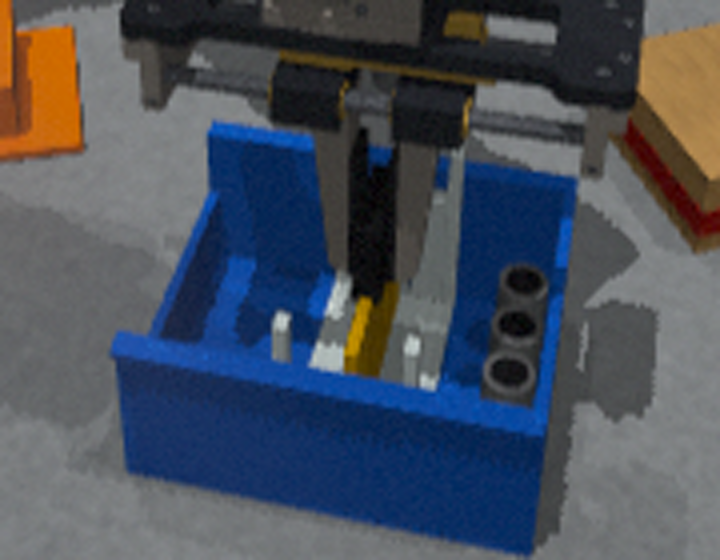

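The plate is at the bottom: the push rises sharply at TCP z = 79.5, which is exactly the expected height. It stands upright between the posts in the crop at (370,330). I'll relax the push, release, back off straight up and check.

Run:
```python
from h import *
c,F0=np.load("c.npy")
robot.servo_line(c+Z*79.2,feed=10); robot.hold(.2); st("relaxed")
grip(0.45); st("open")
robot.servo_line(c+Z*140,feed=60); robot.servo_line(c+Z*230,feed=120); st("up")
robot.movep(c+Z*330-XD*60,rv(-26.2+0)); robot.hold(.3)
inf=viewer.camera_info("wrist"); save("wrist","w_fin"); save("side","side_fin"); 
im=np.hstack([cv2.resize(cv2.imread("pics/w_fin.png")[0:240,200:440],(400,400)),cv2.resize(cv2.imread("pics/side_fin.png")[220:360,270:410],(400,400))]); cv2.imwrite("pics/fin.png",im)
viewer.read_camera("side")
for n in ("tab","divider","seat"):
    for d in viewer.pinpoint(n,"wrist")[:1]: print(n,d["confidence"],w("wrist",d["at"],inf))
o=robot.observe(); print(o["t"])
```

```text
relaxed 39.76 [ 521.47 -210.13   79.5 ] F [-0.88  0.7   8.05] M [0.15 0.48 0.01] g 0.131 45.00111222267151
open 40.36 [ 521.46 -210.19   79.14] F [0.45 0.17 0.9 ] M [-0.07  0.11 -0.03] g 0.45 0.0
up 42.42 [ 521.13 -209.8   229.41] F [ 0.44 -0.04 -0.15] M [-0.04  0.17  0.04] g 0.452 0.0
tab 0.64 [ 521.14 -210.71  117.  ]
divider 0.8 [ 518.43 -209.39    9.23]
seat 0.73 [ 515.4  -207.12   10.41]
44.575
```

View pics/fin.png

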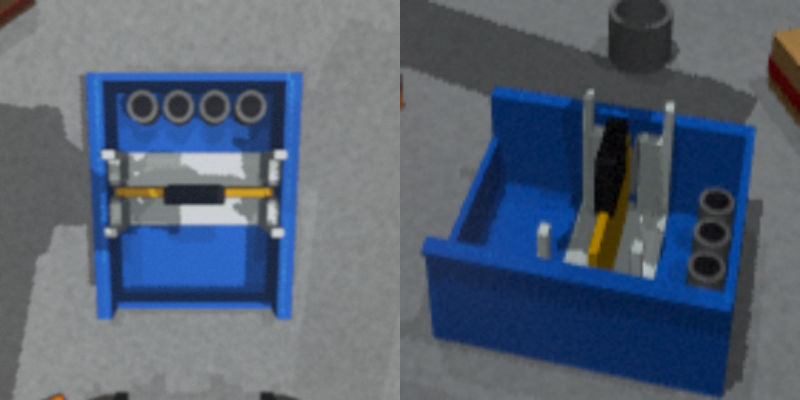

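The left view shows the plate centred between the four posts, from (115,190) to (270,190). The right view shows it upright and fully down at (605,200), with the tab top at z of about 117 mm against 116 expected. Nothing else has moved in these views, so I'm handing in.

```bash
python3 -c "
from h import *
print(robot.job_done())"
```

```text
the job is handed in; nothing more can be done
None
```

The yellow divider is fully down in the bin's clip slots and released, with a peak push of about 19 N; I handed the job in at about 45 s, before the 58 s limit, and no verdict came back.

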